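Slide the flat tin round the yoghurt tub and home into its holder

ROBOT

A 7-joint arm with a two-finger parallel gripper is mounted at the origin on a cart in front of the work surface, level with it; the furniture and walls round the work are solid. World frame = base frame: x ahead of the robot, y to its left, z up, the work surface at z = 0. Lengths are in m, angles in degrees, forces in N, time in s.
With the tool pointing down it reaches from about 0.425 to 0.875 m from the base axis. Payload 4.7 kg.
Tool frame: the origin (TCP) lies on the centre line of the jaws, within the pads' length; the fingertips stand 14 mm ahead of it and the grasp point (between the pads) lies 5 mm behind it; z points along the fingers, y is the line along which they close (so a half turn about z gives the same grasp; the last joint's range is limited). The gripper opens to 87 mm and grips with 3 to 60 N. Pads are 19 mm wide; open, the fingers measure 117 mm over their backs; the gripper's body (75 mm by 190 mm) begins 51 mm behind the grasp point.
Start: joints at [-71.27, 18.392, -4.016, 83.108, 1.295, 78.541, -3.26], TCP at [0.2, 0.618, 0.237] pointing down, gripper open.
Joint ranges: [-163.93, 163.93], [-17.29, 119.83], [-79.2, 71.16], [3.27, 140.29], [-89.18, 269.18], [5.43, 117.66], [-154.24, 154.24]. Speed limits (degrees/s): [147.25, 147.25, 180, 180, 180, 180, 180].

INTERFACE

Orientations are given as [roll, pitch, yaw] about the fixed x, y, z axes, in that order (R = Rz(yaw) Ry(pitch) Rx(roll)).
In Python, from cell import env gives the robot as it stands.
- The arm moves only by the tool jog_arm, never from a script. Its argument "motion" is a list that holds one entry, the list of rows, each a list of 7 numbers: the shift along the tool's x, y, z in units of 0.1 m (1.0 is 0.1 m), then the turn, a rotation vector about the tool's x, y, z in units of 180 degrees (1.0 is 180 degrees), then the closure, from 0 (fully open) to 1 (shut). A call has 1 to 5 rows; each row is the pose to reach, as a shift and turn from the pose commanded when the call began, along the tool's axes at that moment, turning the shorter way round; what a row does not reach only later rows make up. A row lasts 1/10 s, in which the tool goes at most 50 mm and 8.59 degrees, less where a joint would pass 70% of its speed; a pose out of reach is approached as far as the arm can. A call with a number of a shift or a turn outside -1 to 1 is refused whole. A call with a gripper value outside its range is refused whole. The fingers move at their own pace and stop on an object; "grip_force" is the grip in N (left out, the last holds). Time passes only in rows, so rows that repeat a pose let the fingers close. It gives the time, the measured TCP pose, the force, the opening and the grip force at its end, in the units of the state.
- env.get_obs(): the state, without advancing time (a new reading comes with each control period).
- env.read_camera(name): name is "side" or "top"; returns (picture, depth): 480x640x3 uint8, red, green, blue; 480x640 float32, m along the optical axis (not along the pixel's ray), 0 where there is no reading.
- env.camera_info(name): a dict with "camera_matrix" (3x3 intrinsics, pixels), "k1" (the pictures are not rectified: a ray, as slopes to the right and down, at radius r is drawn at 1 + k1 r^2 times it, then the intrinsics apply), "origin" and "orientation" of the camera in the world. Camera axes: x right, y down, z forward; pixel columns grow to the right and rows downward; lengths in m; the calibration is good to about 2 mm. A picture is of the moment at which its call begins. camera_info takes no time and is no camera call.
- env.sign_off(): hands the job in; it is judged then, once.
The state is a dict: "time_s": time; "qpos": joint angles; "joint_velocities": joint speeds; "effort": joint torques, N m; "tool_pos": TCP position; "tool_rot": TCP orientation; "force": force on the tool from outside, world axes, zero at the start; "wrist_torque": the same for the moment, N m; "grip_width": finger opening in m; "grasp_force": force on a finger pad.
Only numpy, scipy, OpenCV 4.12 (cv2) and the standard library are available. Lean on these libraries where they do the work, as an engineer would, in place of code of your own. Each camera call takes 0.05 s, during which the arm holds its last target. There are 200 camera calls.

TASK

Put the flat food tin away: it is too wide to grip, so slide it along the worktop, round the things standing in the way without touching any of them, into the wooden holder. Push it in past the two white sprung nibs until it meets the rubber buffer, press it home there with a push of about 10 N for half a second, never pushing the tin harder than 20 N in there, then let go and leave it lying flat in the holder.

Things in the scene. Friction and masses are not known exactly. Their poses are not given: they have to be found in the camera images.
- flat_tin: Flat round food tin with a paper label, 86 mm across (radius 43 mm), 40 mm high, about 0.23 kg (0.16 to 0.33), loose. Origin: centre of its underside; z up. Wider than most grippers open. It slides on the worktop at about 1 to 3 N.
- holder: Light wooden holder fixed to the worktop, open in front and above, with no floor: the tin slides in on the worktop. Origin: on the worktop, on the centre line, midway between the two white nibs; +x is the way in, y across, z up. Two rails 28 mm high, inner faces at y = -46 and +46 mm, outer faces at -60 and +60 mm, from x = -6 to +112 mm.
- holder_mouth (a point): Middle of the holder's open mouth on the worktop, at holder x = -41 mm, axes as the holder's. Flared lead-in pieces, 28 mm high, run from here to the rails: 128 mm apart inside, 150 mm outside at the mouth.
- nib_gap (a point): Point midway between the nibs, 15 mm above the worktop (holder x = 0). Nibs: upright white rollers 12 mm thick, 26 mm high, one in each rail, sprung sideways. At rest they leave 81 mm, so the 86 mm tin must be pushed through with roughly 3 to 10 N, felt from holder x = -17 mm; the push falls off as its centre passes them. They let go of the tin once its centre is past holder x = 17 mm.
- backstop: Wooden bar across the back of the holder, 120 x 14 x 36 mm, fixed; origin under its middle at holder x = 119 mm, axes as the holder's. On two steel rods it carries an adjustable stop: a steel plate with a black rubber buffer in front, 50 mm wide, 8 to 30 mm high. The point stop_rods tells more.
- stop_rods (a point): Point on the back bar between the rods, not on the buffer. The stop is set to another depth every time, unmeasured: the buffer's face lies at holder x = 66 to 98 mm (seated tin's centre at 23 to 55 mm), to be found by feel. It does not shift; its buffer is sprung, 4 N per mm, solid after 5.5 mm. Worktop friction takes part of the push.
- tub: White yoghurt tub with a foil lid, 72 mm across, 71 mm high, loose and light, stands in the way. Origin: centre of its underside.
- red_lid_tin: White tin with a red lid, 63 mm across, 80 mm high, loose, stands near the tub; the two may have changed places. Origin: centre of its underside.
- spice_jar: Glass spice jar with a red cap, 42 mm across, 100 mm high, loose, stands to the left of the holder's mouth. Origin: centre of its underside.

How it is judged:
By the outcome, as a careful person would: the job done as asked, in the order asked, and still so for the second after the job is handed in, with the robot touching nothing.
It also fails if it takes over 72 s, if anything falls off the work surface, if the arm or the gripper's body presses on something with over 40 N, if the wrist force passes 120 N, or if a joint passes its speed limit or range.

## Working session

There is one attempt and no reset: what is moved stays moved. The work goes in short steps, Python scripts to look and compute and a tool call to move; the robot and the scene stay as the last step left them, time stands still between calls to the robot, and variables do not carry over. Pictures are saved under pics/ and viewed, at most 10 in all, crops included, and the job is handed in when it is done.

Besides the shell and the picture viewer there is one more tool, called after ">>>" as name(argument=value, ...), one argument or row to a line, values as JSON. jog_arm: Moves the arm, as the interface text tells. Shifts and turns lie within -1 to 1; 1 stands for 0.1 m of shift or 180 degrees of turn. Its arguments: {"type":"object","properties":{"motion":{"type":"array","items":{"type":"array","items":{"type":"array","items":{"type":"number"}}}},"grip_force":{"type":"number"}},"required":["motion"]}

```bash
ls; mkdir -p pics; python3 - <<'E'
from cell import env
import cv2,numpy as np
for n in ("top","side"):
    p,d=env.read_camera(n); cv2.imwrite(f"pics/{n}0.png",p[:,:,::-1]); np.savez(f"{n}0.npz",p=p,d=d)
    print(n,env.camera_info(n))
o=env.get_obs();print(o)
E
```

```text
pics
top {'camera_matrix': array([[583.4790026 ,   0.        , 320.97288556],
       [  0.        , 583.4790026 , 246.80029786],
       [  0.        ,   0.        ,   1.        ]]), 'k1': -0.052660330635461265, 'origin': array([0.38866445, 0.03841328, 1.30327783]), 'orientation': array([-171.79610426,    0.1972771 ,  -90.50678719])}
side {'camera_matrix': array([[469.8144021 ,   0.        , 327.86091027],
       [  0.        , 469.8144021 , 245.40764721],
       [  0.        ,   0.        ,   1.        ]]), 'k1': -0.03589782587982139, 'origin': array([0.2095012 , 0.2570304 , 0.79497181]), 'orientation': array([-151.55005837,   -0.18776334, -125.62692425])}
{'time_s': 0.1, 'qpos': array([-71.27090496,  18.43521809,  -4.01349193,  83.16858585,
         1.29549175,  78.54154867,  -3.25959369]), 'joint_velocities': array([ 0.00549458, -0.02405686,  0.02861551, -0.23408797, -0.04763334,
        0.10590396,  0.06465237]), 'effort': array([ 1.26515415e-04, -4.92570305e+01, -4.05774051e-01, -3.13397133e+01,
       -6.42752764e-02,  3.95517773e-02,  6.82305608e-05]), 'tool_pos': array([0.19993318, 0.61798246, 0.2355601 ]), 'tool_rot': array([-1.79899900e+02,  6.65556213e-03,  1.62079089e+02]), 'force': array([ 0.62421713, -0.02341679,  0.45287292]), 'wrist_torque': array([ 0.01737322, -0.0632884 ,  0.00227361]), 'grasp_force': 0.0, 'grip_width': 0.08703531597689032}
```

View pics/top0.png

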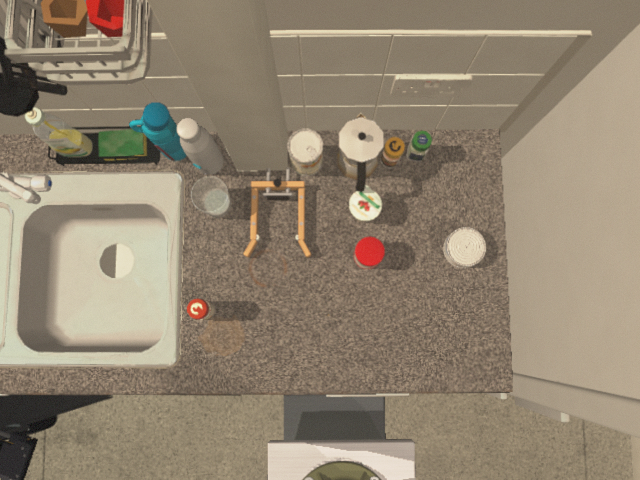

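View pics/side0.png

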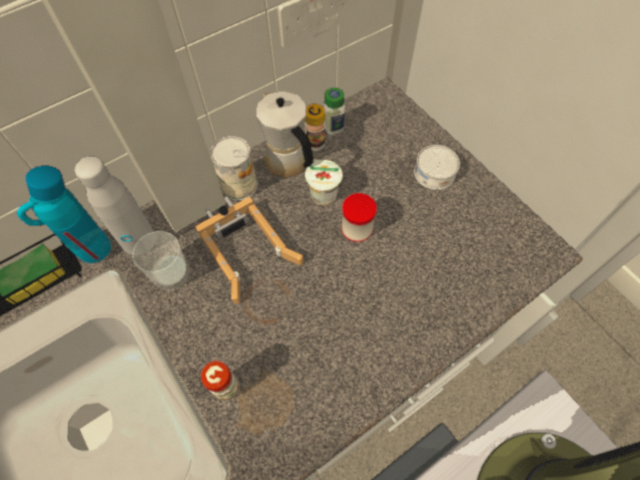

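The top view shows the flat tin at (465,247), the red-lid tin at (369,250), the tub at (366,204), the jar at (198,309), the holder nibs near (257,237) and (300,237), and the back bar near (278,184). The side view agrees: the tin is at (437,166) and the holder mouth is at (265,280), opening toward the robot.

```bash
cat > h.py <<'E'
import numpy as np,cv2
from scipy.spatial.transform import Rotation as R
from cell import env
def cam(n):
    c=env.camera_info(n); return c['camera_matrix'],c['k1'],c['origin'],R.from_euler('xyz',c['orientation'],degrees=True).as_matrix()
def rays(n,uv):
    K,k,o,M=cam(n); p=cv2.undistortPoints(np.asarray(uv,float).reshape(-1,1,2),K,np.array([k,0,0,0.]))[:,0]
    return o,np.c_[p,np.ones(len(p))]@M.T
def plane(n,uv,z):
    o,d=rays(n,uv); return o+d*((z-o[2])/d[:,2])[:,None]
def cloud(n,d):
    v,u=np.mgrid[:480,:640]; o,r=rays(n,np.c_[u.ravel(),v.ravel()])
    return (o+r*d.ravel()[:,None]).reshape(480,640,3)
E
python3 - <<'E'
from h import *
for n in ("top","side"):
    f=np.load(n+"0.npz");W=cloud(n,f['d']);p=f['p']
    print(n,"table z",np.median(W[280:340,300:420,2]) if n=="top" else np.median(W[290:330,330:400,2]))
    for name,zt,(cx,cy),r,red in (("tin",.04,(.48,-.26) ,.043,0),("redlid",.08,0,0,0),("tub",.071,0,0,0),("jar",.1,0,0,0)) if 0 else ():pass
    px={"top":dict(tin=(465,247,.04),redlid=(369,250,.08),tub=(366,204,.071),jar=(198,309,.1)),
        "side":dict(tin=(437,162,.04),redlid=(359,208,.08),tub=(323,176,.071),jar=(216,376,.1))}[n]
    for k,(u,v,z) in px.items():
        m=(abs(W[...,2]-z)<.012).astype(np.uint8)
        m[:, :max(0,u-45)]=0; m[:,u+45:]=0; m[:max(0,v-45)]=0; m[v+45:]=0
        nl,l=cv2.connectedComponents(m); lab=l[v,u]
        c=max(cv2.findContours((l==lab).astype(np.uint8),0,1)[0],key=cv2.contourArea)
        P=plane(n,c[:,0],z)[:,:2]
        (x,y),rr=cv2.minEnclosingCircle((P*1000).astype(np.float32))
        P2=W[l==lab]
        print(k,lab,[round(x),round(y)],'r',round(rr,1),'medz',np.median(P2[:,2]).round(3), 'centroid',P2.mean(0).round(3))
    # holder
    hsv=cv2.cvtColor(p,cv2.COLOR_RGB2HSV)
    box=(slice(165,270),slice(235,325)) if n=="top" else (slice(185,310),slice(190,310))
    M=np.zeros((480,640),np.uint8); q=hsv[box]; M[box]=((q[...,0]<22)&(q[...,1]>95)&(q[...,2]>120)).astype(np.uint8)
    c=max(cv2.findContours(M,0,2)[0],key=cv2.contourArea)
    for a in cv2.approxPolyDP(c,2,True)[:,0]: print(a,plane(n,[a],.028)[0,:2].round(4), W[a[1],a[0],2].round(3))
    wh=np.zeros_like(M); wh[box]=((q[...,1]<40)&(q[...,2]>170)).astype(np.uint8)
    nl,l,s,ce=cv2.connectedComponentsWithStats(wh)
    for i in range(1,nl):
        if s[i,4]>5: print('white',ce[i].round(1),s[i,4],plane(n,[ce[i]],.026)[0,:2].round(4))
    x0,x1,y0,y1=((235,325,165,270) if n=="top" else (190,310,185,310))
    cr=cv2.resize(p[y0:y1,x0:x1],None,fx=4.4,fy=4.4,interpolation=2); cv2.imwrite(f"pics/{n}_h.png",cr[:,:,::-1])
E
```

```text
top table z -0.001070788569468406
tin 1 [569, -275] r 44.8 medz 0.036 centroid [ 0.57  -0.277  0.036]
redlid 2 [556, -60] r 31.9 medz 0.078 centroid [ 0.556 -0.061  0.078]
tub 4 [663, -54] r 38.5 medz 0.069 centroid [ 0.66  -0.054  0.069]
jar 1 [436, 297] r 21.6 medz 0.098 centroid [0.437 0.298 0.098]
[251 181] [0.7235 0.1972] 0.001
[251 194] [0.6936 0.1969] -0.005
[256 198] [0.6843 0.1856] 0.026
[251 198] [0.6844 0.1968] -0.002
[250 241] [0.587  0.1982] -0.008
[243 254] [0.5581 0.2134] -0.001
[249 256] [0.5535 0.2001] 0.005
[256 243] [0.5824 0.1849] 0.012
[257 190] [0.7026 0.1835] 0.031
[269 186] [0.7115 0.1566] 0.033
[273 189] [0.7045 0.1476] 0.006
[298 189] [0.704  0.0915] 0.025
[298 242] [0.5838 0.0919] 0.021
[304 254] [0.5569 0.0787] -0.001
[309 256] [0.5523 0.0677] -0.002
[310 252] [0.5612 0.0655] -0.005
[303 240] [0.5881 0.0808] 0.022
[304 182] [0.72  0.078] -0.004
[281 181] [0.7228 0.1297] 0.045
[280 186] [0.7113 0.1319] 0.03
[276 188] [0.7068 0.1409] 0.018
[272 181] [0.723  0.1499] 0.034
side table z 0.00018070842374251495
tin 3 [568, -275] r 48.1 medz 0.037 centroid [ 0.568
[... 341 characters left out ...]
1
[195 226] [0.7269 0.1942] 0.002
[230 282] [0.5869 0.1982] -0.001
[230 296] [0.5635 0.2117] -0.003
[234 303] [0.5481 0.2126] 0.002
[239 302] [0.5446 0.2045] 0.007
[238 280] [0.582  0.1846] 0.01
[209 236] [0.692 0.183] 0.027
[214 232] [0.6942 0.1711] 0.007
[213 226] [0.7069 0.1662] 0.027
[216 222] [0.7114 0.1572] 0.033
[223 224] [0.6997 0.1485] 0.016
[232 219] [0.6994 0.1289] 0.015
[236 211] [0.7107 0.1135] 0.032
[245 213] [0.6966 0.1016] 0.009
[247 210] [0.7002 0.095 ] 0.018
[273 246] [0.604  0.0965] 0.0
[281 250] [0.5883 0.089 ] 0.027
[283 258] [0.5722 0.095 ] 0.0
[298 265] [0.5444 0.0806] -0.001
[302 262] [0.5453 0.0713] 0.006
[302 255] [0.5571 0.0632] -0.0
[285 246] [0.591  0.0784] 0.025
```

View pics/top_h.png

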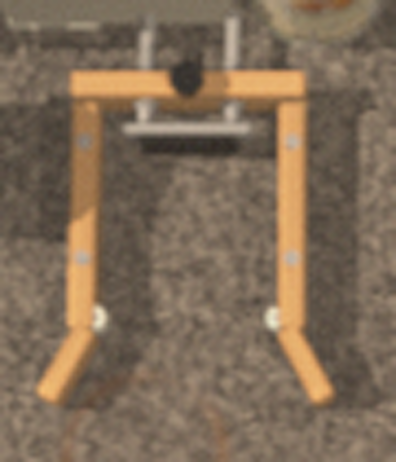

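The crop shows the holder squared up to within about 1° of the image. The nibs are at crop (96,318) and (275,318), the black buffer's front edge is at crop row ~153, and the bar is at rows 70–97. Next I'll fix the holder frame, check the clearance to the right-hand wall, and plan the path.

```bash
cat >> h.py <<'E'
def rows(poses,o=None):
    "poses: (x,y,z,yaw deg) list -> rows from measured pose, tool axes (tool down)"
    o=o or env.get_obs(); x,y,z=o['tool_pos']; M=R.from_euler('xyz',o['tool_rot'],degrees=True)
    for p in poses:
        s=M.inv().apply(np.array(p[:3])-[x,y,z])/.1
        t=(M.inv()*R.from_euler('xyz',[180,0,p[3]],degrees=True)).as_rotvec()/np.pi
        print([round(float(a),3) for a in np.r_[s,t]])
E
python3 - <<'E'
from h import *
f=np.load("top0.npz");p=f['p'];W=cloud("top",f['d'])
off=lambda a,b:(235+(a+.5)/4.4-.5,165+(b+.5)/4.4-.5)
nb=plane("top",[off(97,318),off(275,318)],.026); print("nibs",nb[:,:2].round(4))
print("bar back/front top",plane("top",[off(188,70),off(188,97)],.036)[:,:2].round(4))
print("buffer front top",plane("top",[off(190,153)],.03)[:,:2].round(4))
print("mouth tips",plane("top",[off(52,402),off(322,402)],.028)[:,:2].round(4))
# rail edges sub-pixel from saturation
s=cv2.cvtColor(p,cv2.COLOR_RGB2HSV)[...,1].astype(float)
L=[];Rr=[]
for v in range(203,235):
    def edge(a,b):
        g=np.abs(np.diff(s[v,a:b])); g[g<g.max()*.4]=0; return a+.5+(g*np.arange(len(g))).sum()/g.sum()
    L.append((edge(246,255),v)); Rr.append((edge(294,301),v))
for q,nm in((L,'Lout'),(Rr,'Rin')):
    P=plane("top",q,.028); k=np.polyfit(P[:,0],P[:,1],1); print(nm,"yaw",np.degrees(np.arctan(k[0])).round(2),"y@.595,.65",np.polyval(k,[.595,.65]).round(4))
for n in("top","side"):
    W=cloud(n,np.load(n+"0.npz")['d']); m=(W[...,0]>.4)&(W[...,0]<.7)&(W[...,2]>.06)&(W[...,2]<.4)&(W[...,1]<-.33)&(W[...,1]>-.6)
    print(n,"wall y",np.percentile(W[m][:,1],[1,50,95,99.5]).round(3),m.sum())
rows([(.43,.15,.237,90),(.53,-.323,.237,90)])
E
```

```text
nibs [[0.5964 0.1837]
 [0.5956 0.0939]]
bar back/front top [[0.7219 0.1373]
 [0.7078 0.1373]]
buffer front top [[0.6801 0.1366]]
mouth tips [[0.5536 0.2058]
 [0.5524 0.0704]]
Lout yaw -0.83 y@.595,.65 [0.1994 0.1986]
Rin yaw 0.1 y@.595,.65 [0.0929 0.093 ]
top wall y [-0.44  -0.438 -0.436 -0.435] 12929
side wall y [-0.444 -0.441 -0.438 -0.437] 21639
[-3.629, -3.745, -0.007, -0.0, 0.0, 0.4]
[-6.036, -7.938, 0.0, -0.0, 0.0, 0.4]
```

The wall is at y ≈ -0.437, so there's enough room. The holder origin is about (0.5957, 0.139) with yaw about -0.5°. The buffer estimate seats the tin centre near world x ≈ 0.637. I'll start the transit now.

>>> jog_arm(
  motion=[
    [[-0.3,-0.3,0,0,0,0,0.425],[-0.6,-0.6,0,0,0,0,0.425],[-0.9,-0.9,0,0,0,0,0.425],[-0.9,-0.9,0,0,0,0,0.425]],
  ],
  grip_force=30,
)

```text
time_s: 0.5
tool_pos: [0.2629, 0.4995, 0.2364]
tool_rot: [-179.9, 0.2, 161.6]
force: [0.7, 0.9, -0.8]
grip_width: 0.0629
grasp_force: 0.0
```

>>> jog_arm(
  motion=[
    [[-0.3,-0.3,0,0,0,0,0.425],[-0.6,-0.6,0,0,0,0,0.425],[-0.9,-0.9,0,0,0,0,0.425],[-0.9,-0.9,0,0,0,0,0.425]],
  ],
)

```text
time_s: 0.9
tool_pos: [0.3198, 0.3864, 0.2366]
tool_rot: [-179.9, 0.1, 161.6]
force: [0.1, 1.0, -0.0]
grip_width: 0.0502
grasp_force: 0.0
```

>>> jog_arm(
  motion=[
    [[-0.3,-0.3,0,0,0,0,0.425],[-0.6,-0.6,0,0,0,0,0.425],[-0.9,-0.9,0,0,0,0,0.425],[-0.9,-0.9,0,0,0,0,0.425]],
  ],
)

```text
time_s: 1.3
tool_pos: [0.3767, 0.2736, 0.2366]
tool_rot: [-179.9, 0.1, 161.6]
force: [-0.5, -1.0, 0.3]
grip_width: 0.0504
grasp_force: 0.0
```

>>> jog_arm(
  motion=[
    [[-0.3,-0.3,0,0,0,0.04,0.425],[-0.6,-0.6,0,0,0,0.08,0.425],[-0.9,-0.9,0,0,0,0.12,0.425],[-0.9,-0.9,0,0,0,0.16,0.425],[-0.9,-0.9,0,0,0,0.2,0.425]],
  ],
)

```text
time_s: 1.8
tool_pos: [0.4322, 0.1652, 0.2365]
tool_rot: [180.0, -0.0, 125.7]
force: [-0.7, 0.7, -0.1]
grip_width: 0.05
grasp_force: 0.0
```

>>> jog_arm(
  motion=[
    [[0,0,0,0,0,0.04,0.425],[0,0,0,0,0,0.08,0.425],[0,0,0,0,0,0.12,0.425],[0,0,0,0,0,0.16,0.425],[0,0,0,0,0,0.2,0.425]],
  ],
)

```text
time_s: 2.3
tool_pos: [0.4315, 0.1667, 0.2364]
tool_rot: [-180.0, -0.0, 89.9]
force: [-0.6, 1.0, -0.2]
grip_width: 0.0501
grasp_force: 0.0
```

>>> jog_arm(
  motion=[
    [[-0.4,0.14,0,0,0,0,0.425],[-0.8,0.28,0,0,0,0,0.425],[-1.0,0.35,0,0,0,0,0.425]],
  ],
)

```text
time_s: 2.6
tool_pos: [0.4679, 0.0629, 0.2366]
tool_rot: [180.0, 0.1, 89.9]
force: [0.3, 0.8, 0.9]
grip_width: 0.0499
grasp_force: 0.0
```

>>> jog_arm(
  motion=[
    [[-0.4,0.14,0,0,0,0,0.425],[-0.8,0.28,0,0,0,0,0.425],[-1.0,0.35,0,0,0,0,0.425]],
  ],
)

```text
time_s: 2.9
tool_pos: [0.5031, -0.0374, 0.2367]
tool_rot: [180.0, 0.1, 89.9]
force: [0.8, -0.3, 0.6]
grip_width: 0.0499
grasp_force: 0.0
```

>>> jog_arm(
  motion=[
    [[-0.4,0.14,0,0,0,0,0.425],[-0.8,0.28,0,0,0,0,0.425],[-1.0,0.35,0,0,0,0,0.425]],
  ],
)

```text
time_s: 3.2
tool_pos: [0.5382, -0.1374, 0.2366]
tool_rot: [180.0, 0.1, 89.9]
force: [0.7, 0.4, -0.0]
grip_width: 0.0498
grasp_force: 0.0
```

>>> jog_arm(
  motion=[
    [[-0.4,0.14,0,0,0,0,0.425],[-0.8,0.28,0,0,0,0,0.425],[-1.0,0.33,0,0,0,0,0.425]],
  ],
)

```text
time_s: 3.5
tool_pos: [0.5715, -0.237, 0.236]
tool_rot: [-180.0, 0.1, 90.0]
force: [0.4, -0.3, 0.1]
grip_width: 0.0501
grasp_force: 0.0
```

>>> jog_arm(
  motion=[
    [[-0.4,0,0,0,0,0,0.425],[-0.8,0,0,0,0,0,0.425],[-1.0,0,0,0,0,0,0.425],[-1.0,0,0,0,0,0,0.425],[-1.0,0,0,0,0,0,0.425]],
  ],
)

```text
time_s: 4.0
tool_pos: [0.5713, -0.3334, 0.2357]
tool_rot: [-180.0, -0.1, 90.1]
force: [0.4, 1.2, -0.1]
grip_width: 0.0502
grasp_force: 0.0
```

>>> jog_arm(
  motion=[
    [[-0.14,-0.02,0.2,0,0,0,0.425],[-0.14,-0.02,0.6,0,0,0,0.425],[-0.14,-0.02,1.0,0,0,0,0.425],[-0.14,-0.02,1.0,0,0,0,0.425]],
  ],
)

```text
time_s: 4.4
tool_pos: [0.5668, -0.3431, 0.1304]
tool_rot: [-179.5, -0.4, 90.3]
force: [-0.8, 1.6, -0.6]
grip_width: 0.0501
grasp_force: 0.0
```

>>> jog_arm(
  motion=[
    [[0,0,0.3,0,0,0,0.425],[0,0,0.6,0,0,0,0.425],[0,0,0.9,0,0,0,0.425],[0,0,1.0,0,0,0,0.425],[0,0,1.0,0,0,0,0.425]],
  ],
)

```text
time_s: 4.9
tool_pos: [0.5691, -0.3471, 0.0365]
tool_rot: [-179.9, -0.1, 90.2]
force: [-0.0, -0.2, 0.2]
grip_width: 0.0501
grasp_force: 0.0
```

```bash
cat > plan.py <<'E'
from h import *
from scipy.interpolate import CubicSpline
P=np.array([(.569,-.275),(.567,-.235),(.53,-.175),(.48,-.115),(.458,-.055),(.468,0.),(.487,.05),(.508,.10),(.535,.130),(.56,.1393)])
t=np.r_[0,np.cumsum(np.hypot(*np.diff(P,axis=0).T))]
cs=CubicSpline(t,P); L=t[-1]
def tin(s): return cs(s)
def pose(s,back=.0445,z=.032):
    d=cs(s,1); h=np.arctan2(d[1],d[0])
    if s<.03: h=np.pi/2
    c=cs(s); return (*(c-back*np.array([np.cos(h),np.sin(h)])),z,np.degrees(h))
E
python3 - <<'E'
from plan import *
print("L",L)
for s in np.arange(0,L+.01,.025):
    c=tin(s); q=pose(s); print(round(s,3),c.round(3),"tcp",np.round(q,3),"r",round(np.hypot(*q[:2]),3),"dred",round(np.hypot(*(c-[.555,-.06]))-.0745,3))
o=env.get_obs();print(o['tool_pos'],o['tool_rot'],o['force'])
E
```

```text
L 0.4832054263761527
0.0 [ 0.569 -0.275] tcp [ 5.69e-01 -3.20e-01  3.20e-02  9.00e+01] r 0.653 dred 0.141
0.025 [ 0.57  -0.249] tcp [ 5.70e-01 -2.94e-01  3.20e-02  9.00e+01] r 0.641 dred 0.116
0.05 [ 0.564 -0.226] tcp [ 5.81000e-01 -2.67000e-01  3.20000e-02  1.12206e+02] r 0.639 dred 0.092
0.075 [ 0.552 -0.204] tcp [ 5.76000e-01 -2.41000e-01  3.20000e-02  1.22872e+02] r 0.625 dred 0.069
0.1 [ 0.537 -0.183] tcp [ 5.65000e-01 -2.18000e-01  3.20000e-02  1.29247e+02] r 0.606 dred 0.05
0.125 [ 0.52  -0.164] tcp [ 5.50000e-01 -1.97000e-01  3.20000e-02  1.31997e+02] r 0.584 dred 0.035
0.15 [ 0.504 -0.145] tcp [ 5.3300e-01 -1.7900e-01  3.2000e-02  1.3122e+02] r 0.562 dred 0.025
0.175 [ 0.488 -0.126] tcp [ 5.15000e-01 -1.62000e-01  3.20000e-02  1.26848e+02] r 0.539 dred 0.02
0.2 [ 0.474 -0.105] tcp [ 4.96000e-01 -1.44000e-01  3.20000e-02  1.19251e+02] r 0.516 dred 0.018
0.225 [ 0.464 -0.082] tcp [ 4.78000e-01 -1.24000e-01  3.20000e-02  1.08967e+02] r 0.494 dred 0.02
0.25 [ 0.458 -0.058] tcp [ 4.6200e-01 -1.0200e-01  3.2000e-02  9.4961e+01] r 0.473 dred 0.022
0.275 [ 0.459 -0.033] tcp [ 4.5200
[... 190 characters left out ...]
 -2.6000e-02  3.2000e-02  6.9136e+01] r 0.459 dred 0.037
0.35 [0.483 0.039] tcp [ 4.6700e-01 -3.0000e-03  3.2000e-02  6.8754e+01] r 0.467 dred 0.048
0.375 [0.491 0.062] tcp [4.7600e-01 2.0000e-02 3.2000e-02 7.0088e+01] r 0.477 dred 0.063
0.4 [0.501 0.086] tcp [4.8200e-01 4.5000e-02 3.2000e-02 6.5854e+01] r 0.484 dred 0.081
0.425 [0.513 0.108] tcp [4.8700e-01 7.1000e-02 3.2000e-02 5.5235e+01] r 0.493 dred 0.098
0.45 [0.53  0.126] tcp [4.9500e-01 9.8000e-02 3.2000e-02 3.8954e+01] r 0.505 dred 0.113
0.475 [0.552 0.138] tcp [ 0.509  0.126  0.032 15.425] r 0.524 dred 0.123
[ 0.56911886 -0.34712015  0.03650355] [-1.79949215e+02 -7.04541346e-02  9.01824637e+01] [-0.01192969 -0.23890226  0.17456158]
```

```bash
sed -i 's/(.48,-.115),(.458,-.055)/(.475,-.115),(.453,-.055)/' plan.py
cat >> plan.py <<'E'
def calls(S,start,**k):
    "S: list of lists of s; prints rows of each call, each relative to the planned end of the last"
    for ss in S:
        M=R.from_euler('xyz',[180,0,start[3]],degrees=True); print('--')
        for s in ss:
            p=pose(s,**k); v=M.inv().apply(np.array(p[:3])-start[:3])/.1
            print([round(float(a),2) for a in v],round(-(p[3]-start[3])/180,3))
        start=p
E
python3 - <<'E'
from plan import *
calls([np.arange(0,5)*.006,.024+np.arange(1,6)*.01,.074+np.arange(1,6)*.01],(.569,-.347,.0365,90.2))
E
```

```text
--
[0.27, 0.0, 0.04] 0.001
[0.34, 0.01, 0.04] 0.001
[0.4, 0.02, 0.04] 0.001
[0.46, 0.02, 0.04] 0.001
[0.52, 0.01, 0.04] 0.001
--
[0.11, 0.08, 0.0] -0.069
[0.22, 0.1, 0.0] -0.102
[0.32, 0.1, 0.0] -0.131
[0.43, 0.09, 0.0] -0.157
[0.53, 0.06, 0.0] -0.179
--
[0.1, 0.02, 0.0] -0.019
[0.21, 0.04, 0.0] -0.035
[0.31, 0.04, 0.0] -0.048
[0.41, 0.04, 0.0] -0.059
[0.51, 0.03, 0.0] -0.067
```

>>> jog_arm(
  motion=[
    [[0.1,0,0.04,0,0,0,0.425],[0.2,0,0.04,0,0,0,0.425],[0.27,0,0.04,0,0,0,0.425],[0.32,0,0.04,0,0,0,0.425],[0.37,0,0.04,0,0,0,0.425]],
  ],
)

```text
time_s: 5.4
tool_pos: [0.5691, -0.3122, 0.0338]
tool_rot: [179.9, 0.1, 90.1]
force: [0.5, -3.1, 2.2]
grip_width: 0.05
grasp_force: 1.4
```

>>> jog_arm(
  motion=[
    [[0.05,0,0,0,0,0,0.425],[0.1,0,0,0,0,0,0.425],[0.15,0,0,0,0,0,0.425]],
  ],
)

```text
time_s: 5.7
tool_pos: [0.5686, -0.2975, 0.0332]
tool_rot: [179.9, 0.1, 90.0]
force: [-0.4, -4.4, 4.5]
grip_width: 0.0498
grasp_force: 2.3
```

>>> jog_arm(
  motion=[
    [[0.11,0.04,0,0,0,-0.036,0.425],[0.22,0.08,0,0,0,-0.072,0.425],[0.32,0.09,0,0,0,-0.108,0.425],[0.43,0.09,0,0,0,-0.144,0.425],[0.53,0.07,0,0,0,-0.179,0.425]],
  ],
)

```text
time_s: 6.2
tool_pos: [0.5765, -0.2426, 0.0329]
tool_rot: [179.9, 0.1, 122.6]
force: [3.0, -2.1, 2.6]
grip_width: 0.0503
grasp_force: 1.8
```

```bash
cat >> h.py <<'E'
def look(name,guess=None,save=True):
    p,d=env.read_camera("top")
    if save: cv2.imwrite(f"pics/{name}.png",p[:,:,::-1])
    W=cloud("top",d); hsv=cv2.cvtColor(p,cv2.COLOR_RGB2HSV)
    def circ(m,z):
        if m.sum()<15: return None
        nl,l,s,c=cv2.connectedComponentsWithStats(m.astype(np.uint8)); i=1+np.argmax(s[1:,4])
        ct=max(cv2.findContours((l==i).astype(np.uint8),0,1)[0],key=cv2.contourArea)
        P=plane("top",ct[:,0],z)[:,:2]; (x,y),r=cv2.minEnclosingCircle((P*1000).astype(np.float32))
        return (round(x,1),round(y,1),round(r,1),int(s[i,4]))
    near=lambda x,y,r:np.hypot(W[...,0]-x,W[...,1]-y)<r
    red=(abs(W[...,2]-.08)<.012)&near(.555,-.06,.08)&(hsv[...,1]>150); print("red",circ(red,.08))
    print("tub",circ((abs(W[...,2]-.071)<.012)&near(.66,-.054,.08),.071))
    print("jar",circ((abs(W[...,2]-.1)<.012)&near(.436,.297,.06),.1))
    if guess is not None: print("tin",circ((abs(W[...,2]-.037)<.009)&near(*guess,.065)&(hsv[...,1]<70)&(hsv[...,2]>120),.04))
E
python3 - <<'E'
from plan import *
o=env.get_obs();print(o['tool_pos'],o['tool_rot'],o['force']);print(tin(.074))
look("t1",(.552,-.205))
E
```

```text
[ 0.57652568 -0.24264476  0.03291455] [1.79899274e+02 5.34954620e-02 1.22580873e+02] [ 2.98161653 -2.1254513   2.62662568]
[ 0.55280315 -0.20435803]
red (555.2, -61.6, 31.5, 669)
tub (662.7, -54.0, 38.5, 828)
jar (436.7, 297.0, 21.8, 335)
tin (552.5, -199.3, 42.7, 923)
```

View pics/t1.png

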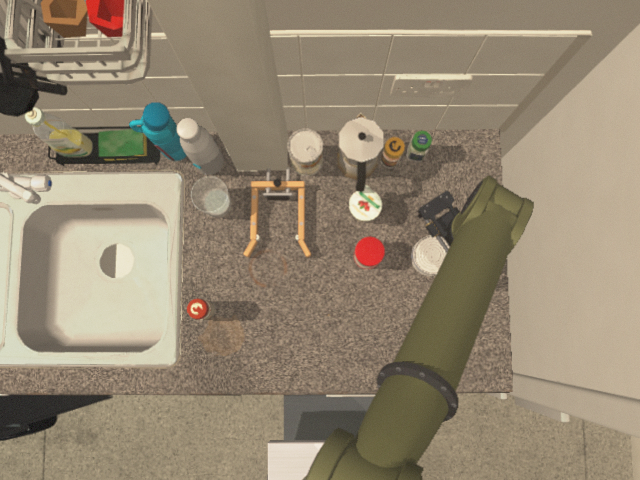

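The image shows the tin cradled at (430,257), with the red-lid tin at (369,250) and the tub at (366,204) where they were. Cradle pushing works, so I'll carry on round the red-lid tin.

```bash
python3 - <<'E'
from plan import *
calls([.074+.011*np.arange(1,6),.129+.011*np.arange(1,6),.184+.011*np.arange(1,6)],(.5765,-.2426,.032,122.6))
E
```

```text
--
[0.12, 0.03, 0.0] -0.019
[0.23, 0.04, 0.0] -0.036
[0.35, 0.05, 0.0] -0.05
[0.46, 0.04, 0.0] -0.061
[0.57, 0.03, 0.0] -0.067
--
[0.11, 0.0, 0.0] -0.002
[0.22, -0.0, -0.0] 0.001
[0.33, -0.01, -0.0] 0.009
[0.44, -0.02, -0.0] 0.022
[0.55, -0.04, -0.0] 0.039
--
[0.11, -0.03, -0.0] 0.021
[0.23, -0.05, -0.0] 0.045
[0.35, -0.06, -0.0] 0.072
[0.47, -0.08, -0.0] 0.104
[0.59, -0.08, -0.0] 0.141
```

>>> jog_arm(
  motion=[
    [[0.12,0.03,0,0,0,-0.019,0.425],[0.23,0.04,0,0,0,-0.036,0.425],[0.35,0.05,0,0,0,-0.05,0.425],[0.46,0.04,0,0,0,-0.061,0.425],[0.57,0.03,0,0,0,-0.067,0.425]],
  ],
)

```text
time_s: 6.75
tool_pos: [0.5468, -0.1929, 0.0323]
tool_rot: [180.0, -0.0, 134.4]
force: [0.8, -0.8, 1.3]
grip_width: 0.0503
grasp_force: 1.1
```

>>> jog_arm(
  motion=[
    [[0.11,0,0,0,0,-0.002,0.425],[0.22,0,0,0,0,0.001,0.425],[0.33,-0.01,0,0,0,0.009,0.425],[0.44,-0.02,0,0,0,0.022,0.425],[0.55,-0.04,0,0,0,0.039,0.425]],
  ],
)

```text
time_s: 7.25
tool_pos: [0.5051, -0.1566, 0.0323]
tool_rot: [-180.0, -0.0, 127.2]
force: [1.7, -2.0, 1.0]
grip_width: 0.0501
grasp_force: 0.9
```

```bash
python3 - <<'E'
from plan import *
o=env.get_obs();print(o['tool_pos'],o['tool_rot'],o['force']);print(tin(.184))
look("t2",tin(.184))
q=o['tool_pos'];calls([.184+.011*np.arange(1,6),.239+.011*np.arange(1,6)],(q[0],q[1],.032,o['tool_rot'][2]))
E
```

```text
[ 0.50505914 -0.15655493  0.0323332 ] [-1.79986098e+02 -4.50085086e-02  1.27182063e+02] [ 1.66485097 -2.00562217  1.04509888]
[ 0.47977539 -0.12147463]
red (555.9, -60.2, 31.3, 569)
tub (662.7, -54.0, 38.5, 823)
jar (436.2, 297.2, 21.8, 336)
tin (477.2, -115.1, 42.7, 873)
--
[0.1, -0.01, -0.0] 0.018
[0.22, -0.03, -0.0] 0.042
[0.33, -0.05, -0.0] 0.069
[0.45, -0.07, -0.0] 0.101
[0.58, -0.07, -0.0] 0.138
--
[0.11, -0.05, -0.0] 0.044
[0.23, -0.1, -0.0] 0.092
[0.35, -0.11, -0.0] 0.132
[0.47, -0.1, -0.0] 0.161
[0.58, -0.06, -0.0] 0.18
```

>>> jog_arm(
  motion=[
    [[0.1,-0.01,0,0,0,0.018,0.425],[0.22,-0.03,0,0,0,0.042,0.425],[0.33,-0.05,0,0,0,0.069,0.425],[0.45,-0.07,0,0,0,0.101,0.425],[0.58,-0.07,0,0,0,0.138,0.425]],
  ],
)

```text
time_s: 7.8
tool_pos: [0.4641, -0.1154, 0.0323]
tool_rot: [-179.9, -0.0, 102.2]
force: [0.7, -1.0, 0.4]
grip_width: 0.0502
grasp_force: 0.8
```

>>> jog_arm(
  motion=[
    [[0.11,-0.05,0,0,0,0.044,0.425],[0.23,-0.1,0,0,0,0.09,0.425],[0.35,-0.11,0,0,0,0.13,0.425],[0.47,-0.1,0,0,0,0.16,0.425],[0.58,-0.06,0,0,0,0.18,0.425]],
  ],
)

```text
time_s: 8.3
tool_pos: [0.4451, -0.06, 0.0321]
tool_rot: [-179.9, 0.0, 69.9]
force: [-0.6, -2.3, 1.1]
grip_width: 0.0499
grasp_force: 1.0
```

```bash
python3 - <<'E'
from plan import *
o=env.get_obs();print(o['tool_pos'],o['tool_rot'],o['force']);print(tin(.294))
look("t3",tin(.3))
q=o['tool_pos'];calls([.289+.011*np.arange(1,6),.344+.011*np.arange(1,6)],(q[0],q[1],.032,o['tool_rot'][2]),back=.0495)
E
```

```text
[ 0.44513752 -0.05996529  0.03213135] [-1.79851079e+02  4.88978178e-02  6.99082283e+01] [-0.63717412 -2.30140246  1.13154131]
[ 0.46097449 -0.01793691]
red (555.9, -60.8, 31.1, 492)
tub (662.7, -54.0, 38.5, 827)
jar (436.2, 297.2, 21.8, 339)
tin (460.9, -13.1, 42.8, 758)
--
[0.02, -0.0, -0.0] 0.006
[0.13, -0.01, -0.0] 0.01
[0.24, -0.0, -0.0] 0.008
[0.35, 0.0, 0.0] 0.006
[0.46, 0.01, 0.0] 0.003
--
[0.11, 0.0, 0.0] -0.003
[0.22, 0.01, 0.0] -0.006
[0.33, 0.01, 0.0] -0.006
[0.44, -0.01, -0.0] 0.0
[0.55, -0.02, -0.0] 0.013
```

View pics/t3.png

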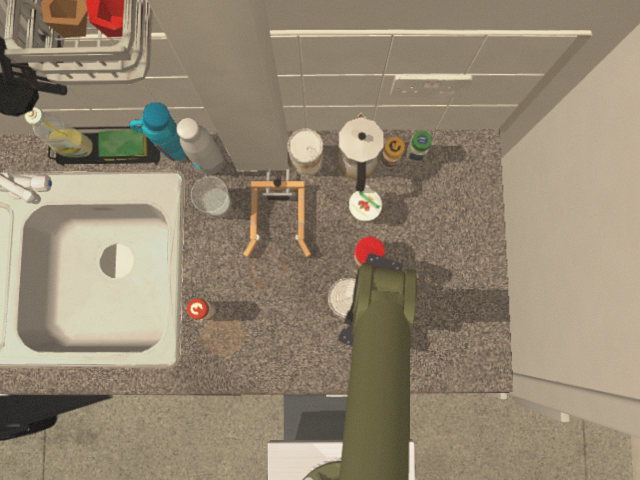

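The tin is at (343,297) and past the red-lid tin. The gripper body hangs over part of the red lid with about 8 mm of height to spare, and nothing has been disturbed.

>>> jog_arm(
  motion=[
    [[0.06,0,0,0,0,0.006,0.425],[0.15,-0.01,0,0,0,0.01,0.425],[0.25,0,0,0,0,0.008,0.425],[0.35,0,0,0,0,0.006,0.425],[0.46,0.01,0,0,0,0.003,0.425]],
  ],
)

```text
time_s: 8.85
tool_pos: [0.4634, -0.0165, 0.0323]
tool_rot: [-180.0, 0.0, 69.6]
force: [0.2, -0.5, -0.7]
grip_width: 0.05
grasp_force: 0.5
```

>>> jog_arm(
  motion=[
    [[0.11,0,0,0,0,-0.003,0.425],[0.22,0.01,0,0,0,-0.006,0.425],[0.33,0.01,0,0,0,-0.006,0.425],[0.44,-0.01,0,0,0,0,0.425],[0.55,-0.02,0,0,0,0.013,0.425]],
  ],
)

```text
time_s: 9.35
tool_pos: [0.481, 0.036, 0.0325]
tool_rot: [-180.0, 0.0, 67.2]
force: [-0.5, -1.0, -0.0]
grip_width: 0.0498
grasp_force: 0.5
```

```bash
python3 - <<'E'
from plan import *
o=env.get_obs();print(o['tool_pos'],o['tool_rot'],o['force']);print(tin(.399))
look("t4",tin(.4))
q=o['tool_pos'];calls([.399+.008*np.arange(1,6),.439+.008*np.arange(1,6)],(q[0],q[1],.032,o['tool_rot'][2]),back=.0495)
print(L,tin(.479))
E
```

```text
[0.48098291 0.03600382 0.03245641] [-1.79975791e+02  6.55247494e-03  6.71676327e+01] [-0.54757033 -0.98672825 -0.02500382]
[0.49837169 0.08059305]
red (555.7, -60.7, 31.4, 652)
tub (662.7, -54.0, 38.5, 826)
jar (436.6, 297.0, 21.8, 339)
tin (496.5, 103.6, 35.0, 196)
--
[0.06, -0.03, -0.0] 0.013
[0.15, -0.05, -0.0] 0.03
[0.23, -0.07, -0.0] 0.049
[0.32, -0.09, -0.0] 0.071
[0.4, -0.11, -0.0] 0.097
--
[0.08, -0.04, -0.0] 0.029
[0.17, -0.08, -0.0] 0.062
[0.26, -0.12, -0.0] 0.1
[0.36, -0.15, -0.0] 0.143
[0.46, -0.17, -0.0] 0.189
0.48760410441504687 [0.55128893 0.13758225]
```

>>> jog_arm(
  motion=[
    [[0.06,-0.03,0,0,0,0.013,0.425],[0.15,-0.05,0,0,0,0.03,0.425],[0.23,-0.07,0,0,0,0.049,0.425],[0.32,-0.09,0,0,0,0.071,0.425],[0.4,-0.11,0,0,0,0.097,0.425]],
  ],
)

```text
time_s: 9.9
tool_pos: [0.4863, 0.0765, 0.0326]
tool_rot: [-180.0, 0.0, 49.6]
force: [-1.7, -1.0, 0.1]
grip_width: 0.0498
grasp_force: 0.8
```

```bash
python3 - <<'E'
from plan import *
o=env.get_obs();print(o['tool_pos'],o['tool_rot'],o['force']);print(tin(.439))
look("t5",tin(.439))
q=o['tool_pos'];calls([.439+.008*np.arange(1,6)],(q[0],q[1],.032,o['tool_rot'][2]),back=.0495)
p,d=env.read_camera("side"); cv2.imwrite("pics/s5.png",p[:,:,::-1])
E
```

```text
[0.48627337 0.07646185 0.03261637] [-1.79992099e+02  2.15664171e-02  4.96292750e+01] [-1.65581967 -0.99328704  0.13889291]
[0.51876501 0.11528546]
red (555.8, -60.7, 31.3, 664)
tub (662.7, -54.0, 38.5, 824)
jar (436.2, 297.2, 21.8, 334)
tin None
--
[0.09, -0.04, -0.0] 0.028
[0.18, -0.08, -0.0] 0.062
[0.27, -0.12, -0.0] 0.099
[0.37, -0.15, -0.0] 0.142
[0.48, -0.18, -0.0] 0.188
```

View pics/s5.png

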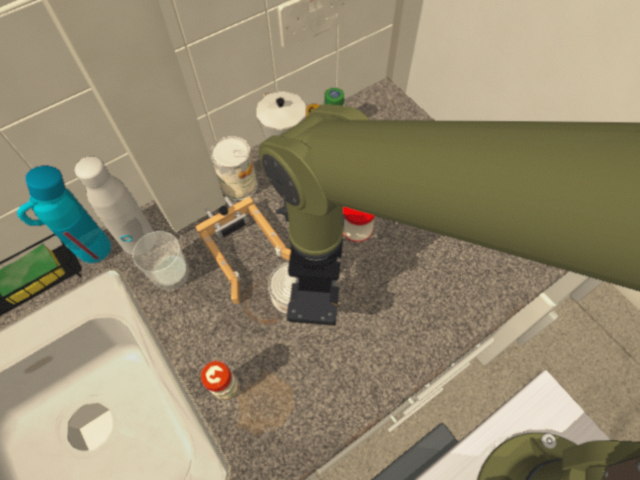

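The side view shows the tin's lid peeking out at about (282,288), just in front of the holder mouth. The jar at (217,376) is untouched. Next I'll turn into the mouth.

>>> jog_arm(
  motion=[
    [[0.09,-0.04,0,0,0,0.028,0.425],[0.18,-0.08,0,0,0,0.062,0.425],[0.27,-0.12,0,0,0,0.1,0.425],[0.37,-0.15,0,0,0,0.142,0.425],[0.48,-0.18,0,0,0,0.188,0.425]],
  ],
)

```text
time_s: 10.5
tool_pos: [0.5031, 0.1242, 0.0325]
tool_rot: [-180.0, 0.1, 15.7]
force: [-1.4, -0.6, 0.9]
grip_width: 0.0499
grasp_force: 0.7
```

```bash
python3 - <<'E'
from plan import *
o=env.get_obs();q=o['tool_pos'];y=o['tool_rot'][2];print(q,o['tool_rot'],o['force'])
h=np.radians(y);e=q[:2]+.0495*np.array([np.cos(h),np.sin(h)]);print("tin est",e)
look("t6",e)
p,d=env.read_camera("side"); W=cloud("side",d)
m=(abs(W[...,2]-.038)<.007)&(np.hypot(W[...,0]-e[0],W[...,1]-e[1])<.06); hsv=cv2.cvtColor(p,cv2.COLOR_RGB2HSV)
m&=(hsv[...,1]<70)&(hsv[...,2]>120)
P=W[m]; print(len(P),P.min(0),P.max(0))
from scipy.optimize import least_squares
ct=max(cv2.findContours(m.astype(np.uint8),0,1)[0],key=cv2.contourArea)[:,0]; Q=plane("side",ct,.04)[:,:2]
print("contour dist from est",np.round(np.sort(np.hypot(*(Q-e).T))[-8:],4), "left edge pts",Q[np.argsort(-Q[:,1])[:4]].round(3))
x0,y0=ct.min(0)-40; crop=p[max(0,y0-40):y0+110,x0-20:x0+130]; cv2.imwrite("pics/s6.png",cv2.resize(crop,None,fx=4,fy=4,interpolation=2)[:,:,::-1])
E
```

```text
[0.50314479 0.12421351 0.03248015] [-1.79990980e+02  6.56994650e-02  1.57214143e+01] [-1.43536481 -0.59490627  0.93387251]
tin est [0.55079303 0.13762604]
red (555.8, -60.7, 31.3, 665)
tub (662.7, -54.0, 38.5, 825)
jar (437.5, 296.9, 22.2, 336)
tin None
43 [0.50503788 0.12428221 0.03158598] [0.58127514 0.17829045 0.041237  ]
contour dist from est [0.0404 0.0404 0.0406 0.0407 0.0409 0.041  0.0414 0.0419] left edge pts [[0.561 0.178]
 [0.563 0.177]
 [0.565 0.176]
 [0.562 0.176]]
```

View pics/s6.png

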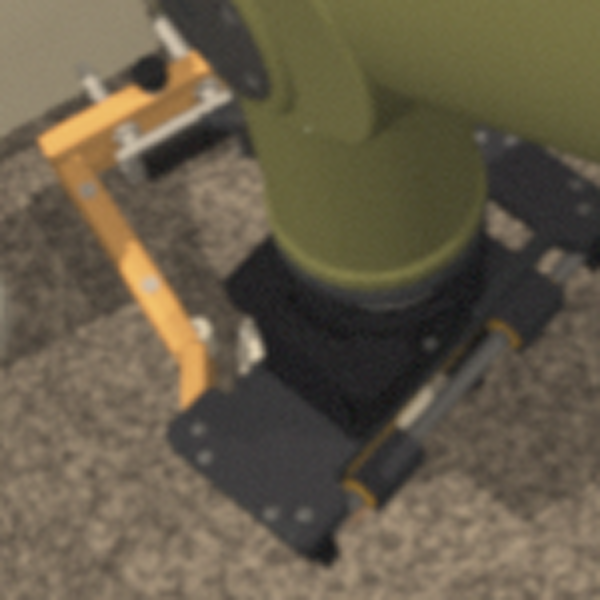

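The crop shows the tin in the flare's mouth with its left edge at crop (250,340) and the nib at (203,330). Its rim fits the cradle estimate, putting the centre at about (0.551, 0.138). Now I'll square up, narrow the fingers to 36 mm and lower them slightly.

```bash
python3 - <<'E'
from h import *
o=env.get_obs();rows([(.4965,.1395,.0275,-.5)])
E
```

```text
[-0.034, -0.153, 0.051, -0.0, -0.0, 0.092]
```

>>> jog_arm(
  motion=[
    [[-0.04,-0.05,0.02,0,0,0.03,0.425],[-0.04,-0.1,0.04,0,0,0.06,0.45],[-0.04,-0.15,0.05,0,0,0.092,0.5],[-0.04,-0.15,0.05,0,0,0.092,0.586],[-0.04,-0.15,0.05,0,0,0.092,0.586]],
  ],
)

```text
time_s: 11.1
tool_pos: [0.4957, 0.1373, 0.0277]
tool_rot: [-180.0, -0.0, -0.4]
force: [0.9, -0.7, -0.2]
grip_width: 0.0379
grasp_force: 0.0
```

>>> jog_arm(
  motion=[
    [[0.05,0,0,0,0,0,0.586],[0.1,0,0,0,0,0,0.586],[0.14,0,0,0,0,0,0.586],[0.18,0,0,0,0,0,0.586],[0.22,0,0,0,0,0,0.586]],
  ],
)

```text
time_s: 11.6
tool_pos: [0.5176, 0.1374, 0.0275]
tool_rot: [180.0, 0.1, -0.6]
force: [-3.7, -0.2, 2.1]
grip_width: 0.0362
grasp_force: 2.3
```

```bash
python3 - <<'E'
from h import *
o=env.get_obs();q=o['tool_pos'];print(q,o['tool_rot'],o['force'],o['grip_width'])
e=q[:2]+[.053,0]
look("t7",e)
p,d=env.read_camera("side"); W=cloud("side",d)
m=(abs(W[...,2]-.038)<.007)&(np.hypot(W[...,0]-e[0],W[...,1]-e[1])<.06); hsv=cv2.cvtColor(p,cv2.COLOR_RGB2HSV)
m&=(hsv[...,1]<70)&(hsv[...,2]>120)
if m.sum()>10:
    ct=max(cv2.findContours(m.astype(np.uint8),0,1)[0],key=cv2.contourArea)[:,0]; Q=plane("side",ct,.04)[:,:2]
    i=np.argsort(-Q[:,1])[:6]; print(m.sum(),Q[i].round(4), np.hypot(*(Q-e).T).max())
E
```

```text
[0.51759054 0.13736736 0.02749898] [ 1.79993648e+02  5.34507169e-02 -6.27858246e-01] [-3.69569458 -0.23163713  2.13682061] 0.036228469257403854
red (555.2, -61.6, 31.5, 664)
tub (662.7, -54.0, 38.5, 822)
jar (436.2, 296.5, 22.5, 334)
tin (583.2, 106.7, 18.9, 87)
```

>>> jog_arm(
  motion=[
    [[0.02,-0.015,0,0,0,0,0.586],[0.04,-0.015,0,0,0,0,0.586],[0.06,-0.015,0,0,0,0,0.586],[0.08,-0.015,0,0,0,0,0.586],[0.1,-0.015,0,0,0,0,0.586]],
  ],
)

```text
time_s: 12.2
tool_pos: [0.5278, 0.1391, 0.0276]
tool_rot: [-180.0, -0.0, -0.6]
force: [-1.6, 0.6, -0.4]
grip_width: 0.0362
grasp_force: 0.7
```

>>> jog_arm(
  motion=[
    [[0.015,0,0,0,0,0,0.586],[0.03,0,0,0,0,0,0.586],[0.045,0,0,0,0,0,0.586],[0.06,0,0,0,0,0,0.586]],
  ],
)

```text
time_s: 12.6
tool_pos: [0.533, 0.1382, 0.0274]
tool_rot: [180.0, 0.1, -0.7]
force: [-6.4, -1.6, 4.2]
grip_width: 0.036
grasp_force: 3.3
```

>>> jog_arm(
  motion=[
    [[0.015,0,0,0,0,0,0.586],[0.03,0,0,0,0,0,0.586],[0.045,0,0,0,0,0,0.586],[0.06,0,0,0,0,0,0.586]],
  ],
)

```text
time_s: 13.0
tool_pos: [0.5366, 0.1385, 0.0273]
tool_rot: [180.0, 0.4, -0.6]
force: [-9.8, -0.7, 7.6]
grip_width: 0.0362
grasp_force: 5.3
```

The push reads 9.8 N with a 7.6 N upward drag on the fingers, so I'm pushing too high. I'll back off a little, lower the fingers and push again.

>>> jog_arm(
  motion=[
    [[-0.04,0,0,0,0,0,0.586],[-0.06,0,0.04,0,0,0,0.586],[-0.06,0,0.08,0,0,0,0.586],[-0.06,0,0.085,0,0,0,0.586],[-0.06,0,0.085,0,0,0,0.586]],
  ],
)

```text
time_s: 13.5
tool_pos: [0.5334, 0.1388, 0.0187]
tool_rot: [180.0, 0.0, -0.6]
force: [-2.1, 0.1, -0.7]
grip_width: 0.0358
grasp_force: 1.1
```

>>> jog_arm(
  motion=[
    [[0.015,0,0,0,0,0,0.586],[0.03,0,0,0,0,0,0.586],[0.045,0,0,0,0,0,0.586],[0.06,0,0,0,0,0,0.586]],
  ],
)

```text
time_s: 13.9
tool_pos: [0.5372, 0.1385, 0.0185]
tool_rot: [180.0, 0.3, -0.6]
force: [-7.2, -1.1, 4.2]
grip_width: 0.0363
grasp_force: 3.5
```

>>> jog_arm(
  motion=[
    [[0.01,0,0,0,0,0,0.586],[0.02,0,0,0,0,0,0.586]],
  ],
)

```text
time_s: 14.1
tool_pos: [0.5399, 0.1384, 0.0186]
tool_rot: [180.0, 0.2, -0.6]
force: [-5.6, -1.7, 1.8]
grip_width: 0.0362
grasp_force: 2.7
```

>>> jog_arm(
  motion=[
    [[0.015,0,0,0,0,0,0.586],[0.03,0,0,0,0,0,0.586],[0.045,0,0,0,0,0,0.586],[0.06,0,0,0,0,0,0.586]],
  ],
)

```text
time_s: 14.5
tool_pos: [0.5476, 0.1385, 0.0188]
tool_rot: [180.0, 0.0, -0.6]
force: [-3.2, -2.6, -0.9]
grip_width: 0.0357
grasp_force: 1.6
```

>>> jog_arm(
  motion=[
    [[0.015,0,0,0,0,0,0.586],[0.03,0,0,0,0,0,0.586],[0.045,0,0,0,0,0,0.586],[0.06,0,0,0,0,0,0.586]],
  ],
)

```text
time_s: 14.9
tool_pos: [0.5552, 0.1391, 0.0198]
tool_rot: [-179.9, -0.2, -0.6]
force: [0.3, 0.6, 1.0]
grip_width: 0.036
grasp_force: 0.0
```

>>> jog_arm(
  motion=[
    [[0.015,0,0,0,0,0,0.586],[0.03,0,0,0,0,0,0.586],[0.045,0,0,0,0,0,0.586],[0.06,0,0,0,0,0,0.586]],
  ],
)

```text
time_s: 15.3
tool_pos: [0.56, 0.1387, 0.0193]
tool_rot: [-180.0, -0.0, -0.6]
force: [0.3, -0.4, 0.5]
grip_width: 0.036
grasp_force: 0.0
```

>>> jog_arm(
  motion=[
    [[0.01,0,0,0,0,0,0.586],[0.02,0,0,0,0,0,0.586],[0.03,0,0,0,0,0,0.586],[0.04,0,0,0,0,0,0.586],[0.05,0,0,0,0,0,0.586]],
  ],
)

```text
time_s: 15.8
tool_pos: [0.5645, 0.1385, 0.019]
tool_rot: [-180.0, 0.0, -0.6]
force: [-1.6, 0.1, -0.4]
grip_width: 0.0356
grasp_force: 0.7
```

The tin has popped past the nibs and the fingers have caught up with it. Now I'll feel for the buffer slowly.

>>> jog_arm(
  motion=[
    [[0.01,0,0,0,0,0,0.586],[0.02,0,0,0,0,0,0.586],[0.025,0,0,0,0,0,0.586]],
  ],
)

```text
time_s: 16.1
tool_pos: [0.5669, 0.1382, 0.019]
tool_rot: [180.0, 0.0, -0.7]
force: [-3.0, -0.9, 2.1]
grip_width: 0.0358
grasp_force: 1.0
```

>>> jog_arm(
  motion=[
    [[0.01,0,0,0,0,0,0.586],[0.02,0,0,0,0,0,0.586],[0.025,0,0,0,0,0,0.586]],
  ],
)

```text
time_s: 16.4
tool_pos: [0.5698, 0.1385, 0.019]
tool_rot: [-180.0, -0.0, -0.6]
force: [-1.5, 0.1, -0.6]
grip_width: 0.0362
grasp_force: 0.6
```

>>> jog_arm(
  motion=[
    [[0.01,0,0,0,0,0,0.586],[0.02,0,0,0,0,0,0.586],[0.025,0,0,0,0,0,0.586]],
  ],
)

```text
time_s: 16.7
tool_pos: [0.5723, 0.1385, 0.019]
tool_rot: [-180.0, -0.0, -0.6]
force: [-0.4, -0.3, 0.1]
grip_width: 0.0361
grasp_force: 0.5
```

>>> jog_arm(
  motion=[
    [[0.01,0,0,0,0,0,0.586],[0.02,0,0,0,0,0,0.586],[0.025,0,0,0,0,0,0.586]],
  ],
)

```text
time_s: 17.0
tool_pos: [0.5748, 0.1384, 0.0191]
tool_rot: [-180.0, -0.0, -0.6]
force: [-0.7, 0.4, -1.0]
grip_width: 0.0361
grasp_force: 0.5
```

>>> jog_arm(
  motion=[
    [[0.01,0,0,0,0,0,0.586],[0.02,0,0,0,0,0,0.586],[0.025,0,0,0,0,0,0.586]],
  ],
)

```text
time_s: 17.3
tool_pos: [0.5773, 0.1384, 0.0191]
tool_rot: [-180.0, -0.0, -0.6]
force: [-1.2, -0.7, -0.8]
grip_width: 0.0363
grasp_force: 0.5
```

>>> jog_arm(
  motion=[
    [[0.01,0,0,0,0,0,0.586],[0.015,0,0,0,0,0,0.586],[0.02,0,0,0,0,0,0.586]],
  ],
)

```text
time_s: 17.6
tool_pos: [0.5792, 0.1383, 0.0191]
tool_rot: [-180.0, -0.0, -0.6]
force: [-1.0, -0.1, -0.6]
grip_width: 0.0357
grasp_force: 0.6
```

>>> jog_arm(
  motion=[
    [[0.01,0,0,0,0,0,0.586],[0.015,0,0,0,0,0,0.586],[0.02,0,0,0,0,0,0.586]],
  ],
)

```text
time_s: 17.9
tool_pos: [0.5812, 0.1383, 0.0191]
tool_rot: [-180.0, -0.0, -0.6]
force: [-1.1, -0.2, 0.7]
grip_width: 0.0364
grasp_force: 0.6
```

>>> jog_arm(
  motion=[
    [[0.01,0,0,0,0,0,0.586],[0.015,0,0,0,0,0,0.586],[0.02,0,0,0,0,0,0.586]],
  ],
)

```text
time_s: 18.2
tool_pos: [0.5831, 0.1383, 0.0191]
tool_rot: [-180.0, -0.0, -0.6]
force: [-2.2, -0.6, -0.3]
grip_width: 0.036
grasp_force: 0.6
```

>>> jog_arm(
  motion=[
    [[0.005,0,0,0,0,0,0.586],[0.01,0,0,0,0,0,0.586],[0.015,0,0,0,0,0,0.586]],
  ],
)

```text
time_s: 18.5
tool_pos: [0.5846, 0.1383, 0.0191]
tool_rot: [-180.0, -0.0, -0.6]
force: [-0.5, -0.6, -0.5]
grip_width: 0.0359
grasp_force: 0.6
```

>>> jog_arm(
  motion=[
    [[0.005,0,0,0,0,0,0.586],[0.01,0,0,0,0,0,0.586],[0.015,0,0,0,0,0,0.586]],
  ],
)

```text
time_s: 18.8
tool_pos: [0.5862, 0.1383, 0.0191]
tool_rot: [-180.0, -0.0, -0.6]
force: [-1.3, 0.6, -0.3]
grip_width: 0.0362
grasp_force: 0.6
```

>>> jog_arm(
  motion=[
    [[0.005,0,0,0,0,0,0.586],[0.01,0,0,0,0,0,0.586]],
  ],
)

```text
time_s: 19.0
tool_pos: [0.5871, 0.1383, 0.0191]
tool_rot: [-180.0, -0.0, -0.6]
force: [-1.2, 0.0, -0.0]
grip_width: 0.0362
grasp_force: 0.6
```

>>> jog_arm(
  motion=[
    [[0.005,0,0,0,0,0,0.586],[0.01,0,0,0,0,0,0.586],[0.015,0,0,0,0,0,0.586]],
  ],
)

```text
time_s: 19.3
tool_pos: [0.5886, 0.1382, 0.0191]
tool_rot: [-180.0, -0.0, -0.6]
force: [-1.3, 0.6, 0.1]
grip_width: 0.0363
grasp_force: 0.6
```

>>> jog_arm(
  motion=[
    [[0.005,0,0,0,0,0,0.586],[0.01,0,0,0,0,0,0.586]],
  ],
)

```text
time_s: 19.5
tool_pos: [0.5897, 0.1382, 0.0191]
tool_rot: [-180.0, -0.0, -0.6]
force: [-1.5, 0.4, -0.8]
grip_width: 0.0362
grasp_force: 0.6
```

>>> jog_arm(
  motion=[
    [[0.005,0,0,0,0,0,0.586],[0.01,0,0,0,0,0,0.586],[0.015,0,0,0,0,0,0.586]],
  ],
)

```text
time_s: 19.8
tool_pos: [0.5911, 0.1382, 0.0191]
tool_rot: [-180.0, -0.0, -0.6]
force: [-1.4, 0.0, -0.4]
grip_width: 0.036
grasp_force: 0.6
```

>>> jog_arm(
  motion=[
    [[0.005,0,0,0,0,0,0.586],[0.01,0,0,0,0,0,0.586]],
  ],
)

```text
time_s: 20.0
tool_pos: [0.5921, 0.1382, 0.0191]
tool_rot: [-180.0, -0.0, -0.6]
force: [-1.4, 0.4, -0.2]
grip_width: 0.0358
grasp_force: 0.6
```

>>> jog_arm(
  motion=[
    [[0.005,0,0,0,0,0,0.586],[0.01,0,0,0,0,0,0.586],[0.015,0,0,0,0,0,0.586]],
  ],
)

```text
time_s: 20.3
tool_pos: [0.5932, 0.1382, 0.019]
tool_rot: [-180.0, 0.1, -0.6]
force: [-2.8, 0.3, 1.3]
grip_width: 0.0362
grasp_force: 1.5
```

>>> jog_arm(
  motion=[
    [[0.005,0,0,0,0,0,0.586],[0.01,0,0,0,0,0,0.586],[0.015,0,0,0,0,0,0.586]],
  ],
)

```text
time_s: 20.6
tool_pos: [0.5937, 0.1382, 0.0189]
tool_rot: [-180.0, 0.2, -0.6]
force: [-6.4, -0.4, 4.7]
grip_width: 0.0361
grasp_force: 3.2
```

Buffer contact is at TCP x ≈ 0.593. I'll ease the tool up slightly to remove the downward drag and press on in small steps.

>>> jog_arm(
  motion=[
    [[0.005,0,-0.005,0,0,0,0.586],[0.01,0,-0.01,0,0,0,0.586]],
  ],
)

```text
time_s: 20.8
tool_pos: [0.5943, 0.1382, 0.0192]
tool_rot: [180.0, 0.2, -0.6]
force: [-5.7, 0.1, -1.0]
grip_width: 0.0363
grasp_force: 2.5
```

>>> jog_arm(
  motion=[
    [[0.005,0,-0.001,0,0,0,0.586],[0.01,0,-0.003,0,0,0,0.586]],
  ],
)

```text
time_s: 21.0
tool_pos: [0.5945, 0.1381, 0.0191]
tool_rot: [180.0, 0.3, -0.6]
force: [-6.0, -0.1, -0.1]
grip_width: 0.0362
grasp_force: 3.0
```

>>> jog_arm(
  motion=[
    [[0.005,0,-0.001,0,0,0,0.586],[0.01,0,-0.003,0,0,0,0.586]],
  ],
)

```text
time_s: 21.2
tool_pos: [0.5949, 0.1382, 0.0192]
tool_rot: [180.0, 0.4, -0.6]
force: [-7.7, -0.6, 0.1]
grip_width: 0.036
grasp_force: 3.5
```

>>> jog_arm(
  motion=[
    [[0.007,0,-0.002,0,0,0,0.586],[0.015,0,-0.004,0,0,0,0.586]],
  ],
)

```text
time_s: 21.4
tool_pos: [0.5954, 0.1382, 0.0192]
tool_rot: [180.0, 0.5, -0.6]
force: [-9.7, 0.0, 0.1]
grip_width: 0.036
grasp_force: 4.4
```

>>> jog_arm(
  motion=[
    [[0.006,0,-0.001,0,0,0,0.586],[0.006,0,-0.001,0,0,0,0.586],[0.006,0,-0.001,0,0,0,0.586],[0.006,0,-0.001,0,0,0,0.586],[0.006,0,-0.001,0,0,0,0.586]],
  ],
)

```text
time_s: 21.9
tool_pos: [0.5955, 0.1381, 0.0191]
tool_rot: [180.0, 0.6, -0.6]
force: [-10.8, 0.6, 0.0]
grip_width: 0.036
grasp_force: 4.5
```

>>> jog_arm(
  motion=[
    [[0,0,0,0,0,0,0.586],[0,0,0,0,0,0,0.586],[0,0,0,0,0,0,0.586],[0,0,0,0,0,0,0.586]],
  ],
)

```text
time_s: 22.3
tool_pos: [0.5955, 0.1381, 0.0192]
tool_rot: [180.0, 0.6, -0.6]
force: [-9.4, -0.4, 0.4]
grip_width: 0.0361
grasp_force: 4.5
```

>>> jog_arm(
  motion=[
    [[-0.02,0,0,0,0,0,0.586],[-0.04,0,0,0,0,0,0.586],[-0.06,0,0,0,0,0,0.586],[-0.09,0,0,0,0,0,0.586],[-0.14,0,0,0,0,0,0.586]],
  ],
)

```text
time_s: 22.8
tool_pos: [0.5879, 0.1382, 0.0221]
tool_rot: [-180.0, -0.2, -0.7]
force: [0.6, 0.4, 0.4]
grip_width: 0.0361
grasp_force: 0.0
```

>>> jog_arm(
  motion=[
    [[-0.1,0,0,0,0,0,0.586],[-0.2,0,-0.1,0,0,0,0.586],[-0.2,0,-0.4,0,0,0,0.586],[-0.2,0,-0.8,0,0,0,0.586],[-0.2,0,-1.0,0,0,0,0.586]],
  ],
)

```text
time_s: 23.3
tool_pos: [0.5677, 0.1387, 0.1248]
tool_rot: [-179.9, -0.3, -0.7]
force: [0.8, 0.8, -1.6]
grip_width: 0.036
grasp_force: 0.0
```

>>> jog_arm(
  motion=[
    [[-0.2,0,-0.4,0,0,0,0.586],[-0.5,0.2,-0.8,0,0,0,0.586],[-0.7,0.4,-1.0,0,0,0,0.586],[-0.7,0.8,-1.0,0,0,0,0.586],[-0.7,1.0,-1.0,0,0,0,0.586]],
  ],
)

```text
time_s: 23.8
tool_pos: [0.495, 0.0363, 0.2226]
tool_rot: [-179.9, -0.2, -0.8]
force: [-0.6, -0.1, -0.5]
grip_width: 0.0362
grasp_force: 0.0
```

>>> jog_arm(
  motion=[
    [[0,0.4,0,0,0,0,0.586],[0,0.8,0,0,0,0,0.586],[0,1.0,0,0,0,0,0.586],[0,1.0,0,0,0,0,0.586]],
  ],
)

```text
time_s: 24.2
tool_pos: [0.4936, -0.0647, 0.2216]
tool_rot: [-180.0, -0.1, -1.0]
force: [-0.1, -0.2, 0.3]
grip_width: 0.036
grasp_force: 0.0
```

```bash
python3 - <<'E'
from h import *
o=env.get_obs();print(o['tool_pos'],o['force'],o['time_s'])
look("t9",(.642,.139))
E
```

```text
[ 0.49355736 -0.06468625  0.22157063] [-0.05041823 -0.17258811  0.25459928] 24.2
red None
tub (663.3, -51.9, 38.4, 758)
jar (436.7, 297.0, 21.8, 337)
tin (640.7, 139.0, 43.7, 1145)
```

View pics/t9.png

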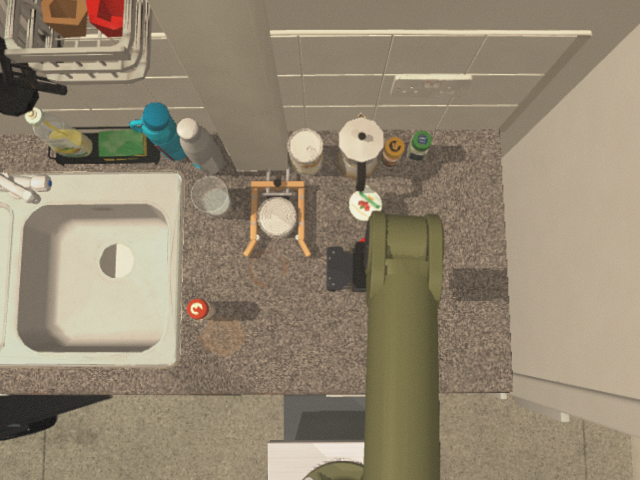

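The tin lies in the holder at (278,216), centred at (0.641, 0.139). That is about 45 mm past the nibs, against the buffer. The tub and jar are where they were. The arm hides most of the red-lid tin, but it hadn't moved when last seen, and the gripper is well above it. I'm handing in.

```bash
python3 -c "
from cell import env
print(env.sign_off())"
```

```text
the job is handed in; nothing more can be done
None
```

The tin lies flat in the holder against the rubber buffer, pressed home at about 10 N for 0.9 s with no reading above 11 N; the camera checks showed no obstacle moved, and the job was handed in at about 24 s.

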